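# Sort the locksmith's mixed handful

## Task

Sort the parts on the right of the key mill into the aluminium trays on its left: one lock cylinder into each bay of the divided tray, standing upright along the bay, the car key wholly inside the plain tray, and the remote fob flat in the round dish. Leave the padlock and the hex key where they are.

Things in the scene. Friction and masses are not known exactly. Their poses are not given: they have to be found in the camera images.
- divided_tray: shallow aluminium tray split into two equal bays by a low divider. Outside 90 mm (its x) by 109 mm (its y), 10 mm high; floor and walls 3 mm thick; divider 9 mm high and 3 mm thick along its x. Each bay is 84 mm (x) by 50 mm (y) inside, bay centres at y = +26.5 and -26.5 mm. Origin: centre of its underside, on the desk; z up. Fixed to the desk.
- plain_tray: shallow aluminium tray without a divider. Outside 90 mm (its x) by 109 mm (its y), inside 84 by 103 mm, 10 mm high, floor and walls 3 mm thick. Origin: centre of its underside, on the desk; z up. Fixed to the desk
- round_dish: shallow round aluminium dish, outside diameter 104 mm at the rim, inside about 94 mm, 10 mm high, floor and wall 3 mm thick. Origin: centre of its underside, on the desk; z up. Fixed to the desk
- key_head (a point): centre of the black moulded head of the car key lying flat, half-way up (4 mm above its underside). The whole key is 79 mm long, 8 mm thick at the head; the head is about 40 mm long (along its x) and 32 mm wide (along its y) and is the part to grasp, across its y. The thin blade runs from the head towards its -x; the middle of the key's length lies 19 mm from this point along -x. About 22 g
- key_tip (a point): the end of the same key's blade, 58 mm from key_head along the key's -x
- remote_center (a point): centre of the black car remote fob with round buttons (no blade), lying flat, half-way up (6 mm above its underside): 54 mm long (its x), 35 mm wide (its y), 12 mm thick; grasp across its y. About 30 g
- brass_padlock: brass padlock lying on the desk, 60 x 40 x 14 mm, a bystander; origin: centre of its underside. (Left of it, beyond y = 0.57 m, a key machine 0.22 m high)
- hex_key: black L-shaped hex key lying on the desk, 60 x 22 x 6 mm, a bystander; origin: centre of its underside. (The key mill between trays and parts, y -0.13 to +0.13 m, is under 0.12 m high in front, x 0.32 to 0.46 m; behind that up to 0.38 m. Its ball levers reach y = +0.16 at x 0.49, 0.27 m high, and y = -0.22 at x 0.56, 0.38 m high)
- cylinder_1_center (a point): centre of one of the two identical nickel-plated euro-profile lock cylinders (the other is cylinder_2), standing upright with its cam upwards. 64 mm long (its y), 17 mm wide (its x); body 33 mm high, the cam in the middle of its length rises to 43 mm. This point is 16.5 mm above its underside. Grasp across its x, at its middle or either half. About 160 g, its foot is only about 10 mm wide
- cylinder_2_center (a point): centre of one of the two identical nickel-plated euro-profile lock cylinders (the other is cylinder_1), standing upright with its cam upwards. 64 mm long (its y), 17 mm wide (its x); body 33 mm high, the cam in the middle of its length rises to 43 mm. This point is 16.5 mm above its underside. Grasp across its x, at its middle or either half. About 160 g, its foot is only about 10 mm wide

How it is judged:
At the end, for the whole second after the job is handed in: A lock cylinder stands upright (0.2 rad) in each bay of the divided tray, within 16 mm of the bay's centre along it and 18 mm across; the car key lies wholly inside the plain tray; the remote lies flat in the round dish, within 24 mm of its centre; padlock and hex key moved under 20 mm ((((x of cylinder_1_center in the frame of divided_tray between -0.016 and 0.016 m and y of cylinder_1_center in the frame of divided_tray between 0.008 and 0.045 m and z of cylinder_1_center in the frame of divided_tray between 0.012 and 0.025 m and angle between cylinder_1_center's own z axis and vertical below 0.2 rad) and (x of cylinder_2_center in the frame of divided_tray between -0.016 and 0.016 m and y of cylinder_2_center in the frame of divided_tray between -0.045 and -0.008 m and z of cylinder_2_center in the frame of divided_tray between 0.012 and 0.025 m and angle between cylinder_2_center's own z axis and vertical below 0.2 rad)) or ((x of cylinder_1_center in the frame of divided_tray between -0.016 and 0.016 m and y of cylinder_1_center in the frame of divided_tray between -0.045 and -0.008 m and z of cylinder_1_center in the frame of divided_tray between 0.012 and 0.025 m and angle between cylinder_1_center's own z axis and vertical below 0.2 rad) and (x of cylinder_2_center in the frame of divided_tray between -0.016 and 0.016 m and y of cylinder_2_center in the frame of divided_tray between 0.008 and 0.045 m and z of cylinder_2_center in the frame of divided_tray between 0.012 and 0.025 m and angle between cylinder_2_center's own z axis and vertical below 0.2 rad))) and x of key_head in the frame of plain_tray between -0.038 and 0.038 m and y of key_head in the frame of plain_tray between -0.038 and 0.038 m and z of key_head in the frame of plain_tray between 0.003 and 0.0115 m and x of key_tip in the frame of plain_tray between -0.043 and 0.043 m and y of key_tip in the frame of plain_tray between -0.053 and 0.053 m and z of key_tip in the frame of plain_tray between 0.001 and 0.013 m and horizontal distance between remote_center and round_dish below 0.024 m and z of remote_center in the frame of round_dish below 0.013 m and angle between remote_center's own z axis and vertical below 0.15 rad and distance of each of brass_padlock, hex_key from where it was at the start of the episode below 0.02 m); the robot touches nothing.
It fails at once if the padlock is pushed out of its place (distance of brass_padlock from where it was at the start of the episode above 0.02 m).
It fails at once if the hex key is pushed out of its place (distance of hex_key from where it was at the start of the episode above 0.02 m).
It also fails if it takes over 141 s, if anything falls off the work surface, if the arm or the gripper's body presses on something with over 40 N, if the wrist force passes 120 N, or if a joint passes its speed limit or range.

## Robot

A 6-joint arm with a two-finger parallel gripper is mounted at the origin on a cart in front of the work surface, level with it; the furniture and walls round the work are solid. World frame = base frame: x ahead of the robot, y to its left, z up, the work surface at z = 0. Lengths are in m, angles in rad, forces in N, time in s.
With the tool pointing down it reaches from about 0.25 to 0.775 m from the base axis. Payload 4 kg.
Tool frame: the origin (TCP) lies between the finger pads; the fingertips stand 25 mm ahead of it and the grasp point (between the pads) lies 6 mm ahead of it; z points along the fingers, y is the line along which they close (so a half turn about z gives the same grasp; the last joint's range is limited). The gripper opens to 94 mm and grips with 3 to 60 N. Pads are 16 mm wide; open, the fingers measure 119 mm over their backs; the gripper's body (75 mm by 177 mm) begins 78 mm behind the grasp point.
Start: joints at [-1.436, 0.087, 1.371, -0, 1.684, -0.103], TCP at [0.13, -0.535, 0.208] pointing down, gripper open.
Joint ranges: [-3.1, 3.1], [-0.76, 2.03], [0.27, 2.55], [-1.08, 4.22], [0.17, 2.65], [-2.57, 2.57]. Speed limits (rad/s): [2.79, 2.79, 3.14, 3.14, 3.14, 3.14].

## Interface

Orientations are given as a 3x3 rotation matrix whose columns are the frame's x, y, z axes.
In Python, from cell import bot, eyes, job_done gives the robot as it stands.
- The arm moves only by the tool jog_arm, never from a script. Its argument "commands" is text: rows parted by semicolons, each of 7 numbers parted by spaces: the shift along the world's x, y, z in units of 10 cm (1.0 is 10 cm), then the turn, a rotation vector about the world's x, y, z in units of 10 degrees (1.0 is 10 degrees), then the opening, from -1 (shut) to 1 (fully open). In form: x y z rx ry rz grip; .... A call has 1 to 10 rows; each row shifts and turns the commanded pose from where the row before left it; what a row does not reach is not made up. A row lasts 1/8 s, in which the tool goes at most 62.5 mm and 10.7 degrees, less where a joint would pass 70% of its speed; a pose out of reach is approached as far as the arm can. A call with a number of a shift or a turn outside -1 to 1 is refused whole. A call with a gripper value outside its range is refused whole. The fingers move at their own pace and stop on an object; the grip force is fixed at half the most. Time passes only in rows, so rows that do not move let the fingers close. It gives the time, the measured TCP pose, the force, the opening and the grip force at its end, in the units of the state.
- bot.state(): the state, without advancing time (a new reading comes with each control period).
- eyes.snapshot(name): name is "scene" or "top"; returns the picture (420x560x3 uint8, blue, green, red); there is no depth.
- eyes.camera_model(name): a dict with "K" (3x3 intrinsics, pixels), "xyz" and "rotation" of the camera in the world. Camera axes: x right, y up, looking along -z (the intrinsics and any distortion apply to the point x, -y, -z); pixel columns grow to the right and rows downward; lengths in m; the calibration is good to about 2 mm. A picture is of the moment at which its call begins. camera_model takes no time and is no camera call.
- job_done(): hands the job in; it is judged then, once.
Trained networks look in the newest picture that a camera, given by its name, has taken for a name from the list of things; names that differ only in an ending like _2 or _b are one class to them, and where a whole thing is asked for, a point or a joint stands for the part that bears it (a point fixed in the world has none). Each returns a list of dicts, best first, with "p" (0 to 1); they miss things now and then, are a little off and sometimes report something else, mostly with a low value. They report only what shows in the picture. A call takes as long as a camera call.
- eyes.recognise(camera, query): "position" ([x, y, z] in m, in world coordinates, good to about 4 mm: the middle of the surface that is visible of it).
- eyes.masks_of(camera, query): "region" (420x560 bool, what is visible of it).
- eyes.mark_of(camera, query): "position" ([x, y, z] in m, in world coordinates, good to about 4 mm: a listed point, or the origin of a listed thing).
The state is a dict: "clock": time; "qpos": joint angles; "joint_velocities": joint speeds; "joint_torque": joint torques, N m; "tcp_pos": TCP position; "orientation": TCP orientation; "contact_force": force on the tool from outside, world axes, zero at the start; "wrist_torque": the same for the moment, N m; "gripper_width": finger opening in m; "finger_force": force on a finger pad.
Only numpy, scipy, OpenCV 4.12 (cv2) and the standard library are available. Lean on these libraries where they do the work, as an engineer would, in place of code of your own. Each camera call takes 0.05 s, during which the arm holds its last target. There are 200 camera calls.

## Working session

There is one attempt and no reset: what is moved stays moved. The work goes in short steps, Python scripts to look and compute and a tool call to move; the robot and the scene stay as the last step left them, time stands still between calls to the robot, and variables do not carry over. Pictures are saved under pics/ and viewed, at most 14 in all, crops included, and the job is handed in when it is done.

Besides the shell and the picture viewer there is one more tool, called as name(argument=value, ...), one argument or row to a line, values as JSON. jog_arm: Moves the arm, as the interface text tells. Shifts and turns lie within -1 to 1; 1 stands for 10 cm of shift or 10 degrees of turn. Its arguments: {"type":"object","properties":{"commands":{"type":"string"}},"required":["commands"]}

```bash
mkdir -p pics; ls; python3 - <<'E'
from cell import bot,eyes
import cv2,numpy as np
s=bot.state();print(s['clock'],s['tcp_pos'],s['orientation'],s['gripper_width'])
for c in ("scene","top"):
    cv2.imwrite(f"pics/{c}0.png",eyes.snapshot(c)); m=eyes.camera_model(c); print(c,m)
    for q in ["divided_tray","plain_tray","round_dish","key_head","key_tip","remote_center","brass_padlock","hex_key","cylinder_1_center"]:
        print(q,[(np.round(d['position'],3).tolist(),round(d['p'],2)) for d in eyes.mark_of(c,q)][:4])
E
```

```text
pics
0.0 [ 0.12949194 -0.53397973  0.20710334] [[ 9.71857994e-01  2.35567278e-01 -3.09901333e-04]
 [ 2.35567385e-01 -9.71855565e-01  2.18335961e-03]
 [ 2.13148744e-04 -2.19491814e-03 -9.99997568e-01]] 0.09411744062331405
scene {'K': array([[472.82648612,   0.        , 277.85355422],
       [  0.        , 472.82648612, 210.72626003],
       [  0.        ,   0.        ,   1.        ]]), 'xyz': array([-0.47369495,  0.56807803,  0.76274224]), 'rotation': array([[-0.53858435,  0.45674636, -0.70803225],
       [-0.8422818 , -0.31389646,  0.43821271],
       [-0.02209676,  0.83237718,  0.55376887]])}
divided_tray [([0.498, 0.398, -0.001], 0.97)]
plain_tray [([0.383, 0.239, -0.006], 0.63)]
round_dish []
key_head []
key_tip [([0.609, 0.277, 0.001], 0.69), ([0.387, 0.24, -0.006], 0.43)]
remote_center []
brass_padlock [([0.342, 0.397, -0.005], 0.81), ([0.383, 0.237, -0.005], 0.74), ([0.367, -0.335, 0.022], 0.22)]
hex_key [([0.45, -0.405, 0.001], 0.5)]
cylinder_1_center [([0.367, -0.337, 0.018], 0.51)]
top {'K': array([[401.60235881,   0.        , 282.68986488],
       [  0.        , 401.60235881, 210.76245082],
       [  0.        ,   0.        ,   1.        ]]), 'xyz': array([ 0.32538324, -0.00160553,  1.06015131]), 'rotation': array([[-0.01533431,  0.99213839, -0.12420257],
       [-0.99981784, -0.01662638, -0.00937303],
       [-0.01136438,  0.12403621,  0.99221261]])}
divided_tray [([0.497, 0.398, 0.001], 0.83)]
plain_tray [([0.384, 0.244, -0.004], 0.95)]
round_dish [([0.609, 0.274, -0.001], 0.83)]
key_head []
key_tip []
remote_center [([0.38, -0.209, 0.007], 0.81), ([0.449, -0.404, 0.001], 0.36)]
brass_padlock [([0.335, 0.398, 0.003], 0.84), ([0.448, -0.406, -0.004], 0.38)]
hex_key [([0.451, -0.405, -0.003], 0.43), ([0.59, -0.376, 0.015], 0.38)]
cylinder_1_center [([0.367, -0.337, 0.02], 0.58), ([0.448, -0.405, -0.0], 0.31)]
```

View pics/top0.png

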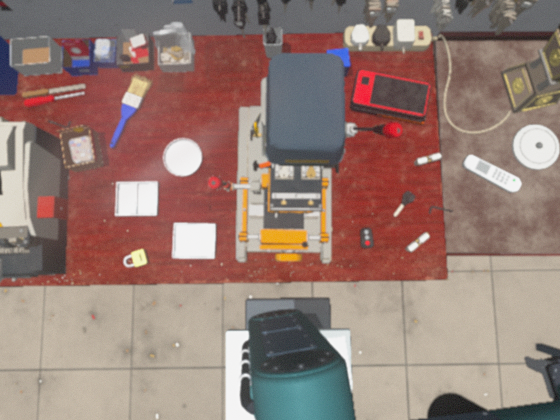

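View pics/scene0.png

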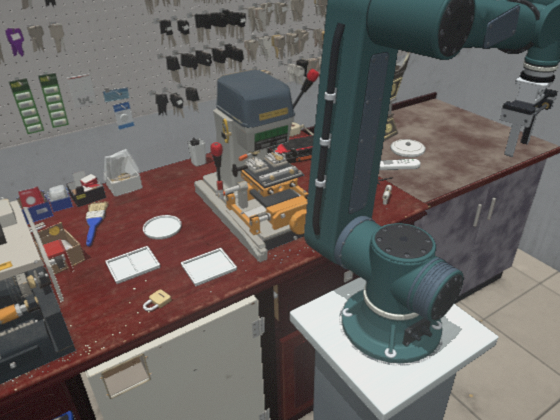

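```bash
python3 - <<'E'
import cv2,numpy as np
a=cv2.imread('pics/top0.png')[110:330,330:530]
cv2.imwrite('pics/topR.png',cv2.resize(a,None,fx=2.7,fy=2.7,interpolation=cv2.INTER_CUBIC))
a=cv2.imread('pics/top0.png')[70:270,60:260]
cv2.imwrite('pics/topL.png',cv2.resize(a,None,fx=3,fy=3,interpolation=cv2.INTER_CUBIC))
E
```

```text
(no output)
```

View pics/topR.png

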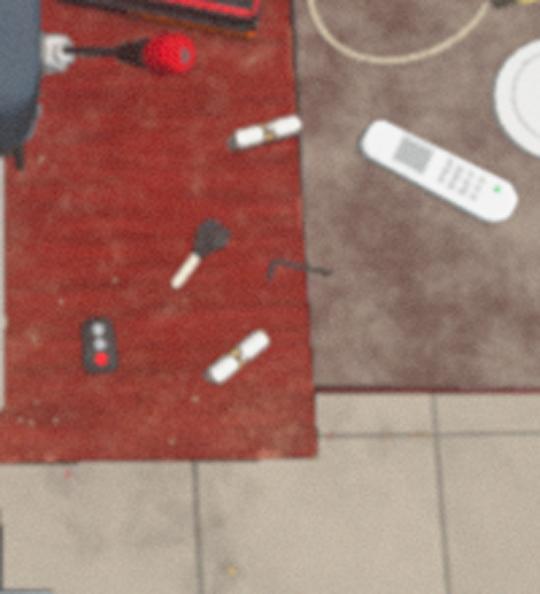

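View pics/topL.png

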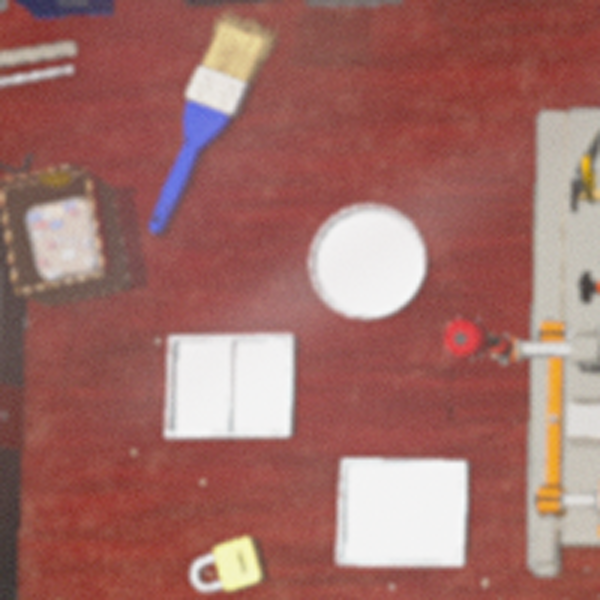

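The top view shows cylinders at about px (428,159) and (418,242), the key head at (408,197) with its tip at (395,215), the remote at (367,238) and the hex key at (442,208). On the left are the divided tray at (137,198), the plain tray at (194,240), the dish at (183,157) and the padlock at (135,258). Next I'll measure poses and yaws by segmentation in planes at the known heights.

```bash
cat > h.py <<'E'
import cv2,numpy as np
def ray(m,uv,z):
    uv=np.asarray(uv,float).reshape(-1,2);K=m['K']
    d=np.c_[(uv[:,0]-K[0,2])/K[0,0],-(uv[:,1]-K[1,2])/K[1,1],-np.ones(len(uv))]@np.array(m['rotation']).T
    c=np.array(m['xyz']);return (c+d*((z-c[2])/d[:,2])[:,None])[:,:2]
def blob(m,mask,z):
    p=ray(m,np.argwhere(mask)[:,::-1],z).astype(np.float32)*1000
    (c,(w,h),a)=cv2.minAreaRect(p)
    q=p-p.mean(0);_,s,v=np.linalg.svd(q,full_matrices=False)
    # long axis yaw, deg
    return np.round(p.mean(0),1).tolist(),'rect',np.round(c,1).tolist(),round(w,1),round(h,1),round(a,1),'pca yaw',round(float(np.degrees(np.arctan2(v[0,1],v[0,0]))),1),len(p)
E
python3 - <<'E'
from h import *
from cell import eyes
m=eyes.camera_model('top')
I=np.median([eyes.snapshot('top') for _ in range(5)],axis=0).astype(np.uint8)
cv2.imwrite('pics/med.png',I)
H=cv2.cvtColor(I,cv2.COLOR_BGR2HSV).astype(int)
def comp(mask,u,v,r):
    n,l,st,ce=cv2.connectedComponentsWithStats(mask.astype(np.uint8))
    w=l[v-r:v+r+1,u-r:u+r+1];w=w[w>0]
    return l==np.bincount(w).argmax() if len(w) else None
red=(H[...,1]>110)&((H[...,0]<14)|(H[...,0]>168))
for nm,u,v,z in [('cylA',428,159,.025),('cylB',418,242,.025),('blade',397,212,.003),('plain',194,240,.006),('div',137,198,.006),('dish',183,157,.008)]:
    M=(H[...,1]<70)&(H[...,2]>120); M=comp(M,u,v,3)
    if M is None: print(nm,None)
    else: print(nm,blob(m,M,z))
for nm,u,v,z in [('head',408,197,.004),('remote',367,238,.006)]:
    M=comp((H[...,2]<90)&(H[...,1]<150),u,v,4); print(nm,None if M is None else blob(m,M,z))
for q in ["cylinder_1_center","key_head","remote_center","divided_tray","plain_tray","round_dish"]:
    for d in eyes.masks_of('top',q): 
        M=d['region'].astype(bool); print(q,round(d['p'],2),blob(m,M,.025 if 'cyl' in q else .006))
print(ray(m,[(330+212/2.7,110+236/2.7),(330+175/2.7,110+285/2.7),(330+99/2.7,110+345/2.7)],.004))
E
```

```text
cylA ([614.5, -546.2999877929688], 'rect', [658.8, -500.3], 466.6, 639.6, 88.0, 'pca yaw', -168.7, 21869)
cylB ([368.6000061035156, -336.29998779296875], 'rect', [368.5, -336.1], 18.8, 69.5, 36.9, 'pca yaw', 126.0, 179)
blade ([455.3999938964844, -297.5], 'rect', [455.3, -297.1], 10.4, 40.5, 51.2, 'pca yaw', 141.5, 57)
plain ([383.29998779296875, 243.3000030517578], 'rect', [383.0, 243.2], 117.2, 97.3, 88.5, 'pca yaw', -92.3, 1640)
div ([497.5, 398.29998779296875], 'rect', [498.1, 398.3], 117.5, 97.4, 89.6, 'pca yaw', 91.3, 1581)
dish ([608.0, 276.8999938964844], 'rect', [608.7, 276.6], 108.7, 107.1, 67.2, 'pca yaw', -85.4, 1260)
head ([484.1000061035156, -318.79998779296875], 'rect', [485.1, -317.1], 22.6, 18.4, 18.7, 'pca yaw', 176.4, 46)
remote ([392.70001220703125, -198.10000610351562], 'rect', [391.5, -198.0], 7.1, 35.0, 80.6, 'pca yaw', 171.0, 27)
cylinder_1_center 0.67 ([339.1000061035156, 384.8999938964844], 'rect', [337.6, 390.2], 40.2, 57.7, 17.6, 'pca yaw', 107.1, 267)
cylinder_1_center 0.63 ([368.6000061035156, -335.5], 'rect', [368.1, -335.2], 20.7, 67.5, 36.9, 'pca yaw', 125.9, 202)
key_head 0.58 ([481.1000061035156, -316.70001220703125], 'rect', [474.2, -307.4], 27.7, 70.8, 43.4, 'pca yaw', 141.5, 159)
remote_center 0.5 ([592.2999877929688, -382.79998779296875], 'rect', [591.9, -381.6], 21.7, 71.7, 13.2, 'pca yaw', -75.3, 191)
remote_center 0.47 ([382.6000061035156, -208.3000030517578], 'rect', [384.5, -209.5], 34.0, 52.3, 89.1, 'pca yaw', -177.9, 244)
divided_tray 0.62 ([498.29998779296875, 398.8999938964844], 'rect', [498.4, 399.3], 91.9, 112.8, 1.4, 'pca yaw', 92.2, 1444)
plain_tray 0.56 ([382.8999938964844, 243.60000610351562], 'rect', [383.3, 244.0], 111.0, 92.1, 88.3, 'pca yaw', -90.9, 1441)
round_dish 0.96 ([610.7000122070312, 278.5], 'rect', [611.2, 277.8], 102.4, 99.1, 45.4, 'pca yaw', -109.1, 1119)
[[ 0.48768671 -0.32584741]
 [ 0.43989117 -0.28720908]
 [ 0.38251832 -0.21071729]]
```

jog_arm(
  commands="0.36 0.434 0 0 0 -0.18 1;0.36 0.434 0 0 0 -0.18 1;0.36 0.434 0 0 0 -0.18 1;0.36 0.434 0 0 0 -0.18 1;0.36 0.434 0 0 0 -0.18 1;0.36 0.434 0 0 0 -0.18 1;0.36 0.434 0 0 0 -0.18 1;0 0 -0.4 0 0 0 1;0 0 -0.4 0 0 0 1;0 0 0 0 0 0 1",
)

```text
clock: 2.8
tcp_pos: [0.3796, -0.2289, 0.1251]
orientation: [[1.0, 0.018, -0.006], [0.019, -1.0, 0.005], [-0.006, -0.005, -1.0]]
contact_force: [-0.2, -0.0, -0.0]
gripper_width: 0.094
finger_force: 0.0
```

jog_arm(
  commands="0.02 -0.01 -0.3 0 0 0 1;0 0 -0.3 0 0 0 1;0 0 -0.2 0 0 0 1;0 0 -0.12 0 0 0 1;0 0 -0.05 0 0 0 1;0 0 0 0 0 0 1",
)

```text
clock: 3.55
tcp_pos: [0.384, -0.2322, 0.0321]
orientation: [[1.0, 0.018, 0.001], [0.018, -1.0, -0.001], [0.001, 0.001, -1.0]]
contact_force: [0.1, 0.9, 0.2]
gripper_width: 0.094
finger_force: 0.0
```

```bash
python3 - <<'E'
from cell import eyes,bot
import cv2
print(bot.state()['tcp_pos'],bot.state()['contact_force'])
a=eyes.snapshot('top')[150:300,290:490]
cv2.imwrite('pics/g1.png',cv2.resize(a,None,fx=3,fy=3,interpolation=cv2.INTER_CUBIC))
E
```

```text
[ 0.38402699 -0.23222843  0.0321134 ] [0.12462067 0.88719364 0.1813123 ]
```

View pics/g1.png

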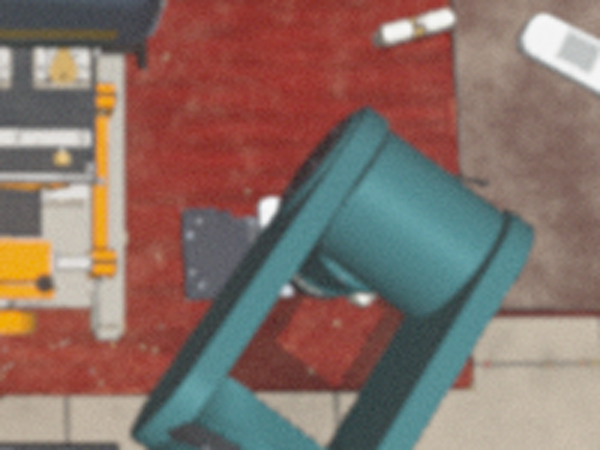

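The view shows the gripper body clear of the mill, with the arm hiding the remote. I'll lower 3 mm and close.

jog_arm(
  commands="0 0 -0.035 0 0 0 1;0 0 0 0 0 0 -1;0 0 0 0 0 0 -1;0 0 0 0 0 0 -1;0 0 0 0 0 0 -1;0 0 0 0 0 0 -1;0 0 0 0 0 0 -1;0 0 0 0 0 0 -1",
)

```text
clock: 4.6
tcp_pos: [0.3836, -0.2317, 0.0278]
orientation: [[1.0, 0.018, -0.0], [0.018, -1.0, -0.0], [-0.0, 0.0, -1.0]]
contact_force: [-0.2, -0.1, -0.5]
gripper_width: 0.0275
finger_force: 0.0
```

jog_arm(
  commands="0 0 0 0 0 0 -1;0 0 0 0 0 0 -1",
)

```text
clock: 4.85
tcp_pos: [0.3836, -0.2318, 0.0278]
orientation: [[1.0, 0.018, 0.0], [0.018, -1.0, -0.0], [0.0, 0.0, -1.0]]
contact_force: [-0.6, 0.1, 0.0]
gripper_width: 0.0077
finger_force: 0.0
```

jog_arm(
  commands="0 0 0.2 0 0 0 1;0 0 0.5 0 0 0 1;0 0 0.5 0 0 0 1;0 -0.4 0.3 0 0 0 1;0 -0.5 0 0 0 0 1;-0.3 -0.5 0 0 0 0 1;-0.5 -0.5 0 0 0 0 1;-0.5 -0.3 0 0 0 0 1",
)

```text
clock: 5.85
tcp_pos: [0.258, -0.4476, 0.1774]
orientation: [[1.0, 0.018, -0.0], [0.018, -1.0, 0.0], [-0.0, -0.0, -1.0]]
contact_force: [0.7, 0.5, -0.6]
gripper_width: 0.084
finger_force: 0.0
```

```bash
python3 - <<'E'
from cell import eyes,bot
import cv2
print(bot.state()['tcp_pos'],bot.state()['gripper_width'])
a=eyes.snapshot('top')[140:300,330:480]
cv2.imwrite('pics/g2.png',cv2.resize(a,None,fx=3.5,fy=3.5,interpolation=cv2.INTER_CUBIC))
E
```

```text
[ 0.25797519 -0.44755742  0.17739399] 0.08396360905592529
```

View pics/g2.png

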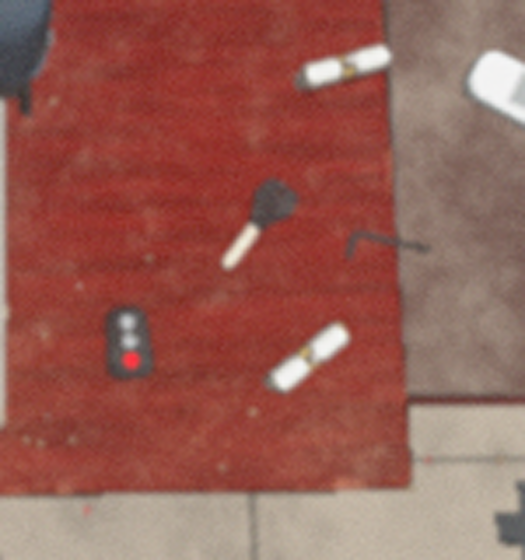

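The remote at px (367,238) looks unmoved although the fingers closed. I'll compare the pictures exactly before going on.

```bash
python3 - <<'E'
from cell import eyes,bot
from h import *
m=eyes.camera_model('top')
I=np.median([eyes.snapshot('top') for _ in range(3)],axis=0).astype(np.uint8)
O=cv2.imread('pics/med.png')
r=(slice(215,262),slice(345,392))
d=cv2.absdiff(I[r],O[r]).max(2); print(d.max(),(d>40).sum())
g=[cv2.cvtColor(x,cv2.COLOR_BGR2GRAY).astype(np.float32)[r] for x in (O,I)]
print(cv2.phaseCorrelate(*g))
for d in eyes.mark_of('top','remote_center'): print(d)
M=(I[...,2]<115);M[:,:350]=0;M[:222]=0;M[255:]=0;M[:,385:]=0
for z in (.006,.012):print(blob(m,M,z))
E
```

```text
12 0
((-0.013461502999248864, 0.008903915769149506), 1.0127160992059443)
{'position': [0.3796, -0.2114, 0.0052], 'p': 0.62}
{'position': [0.6128, 0.2755, -0.0008], 'p': 0.56}
([382.79998779296875, -208.0], 'rect', [383.2, -209.9], 33.9, 55.2, 87.8, 'pca yaw', 179.9, 179)
([382.5, -206.89999389648438], 'rect', [382.9, -208.7], 33.7, 54.9, 87.8, 'pca yaw', 179.9, 179)
```

jog_arm(
  commands="0.2 0.44 0 0 0 0 -1;0.2 0.44 0 0 0 0 -1;0.12 0.44 -0.3 0 0 0 -1;0.1 0.44 -0.3 0 0 0 -1;0 0 -0.4 0 0 0 -1;0 0 -0.25 0 0 0 -1;0 0 -0.15 0 0 0 -1;0 0 -0.07 0 0 0 -1;0 0 -0.03 0 0 0 -1;0 0 0 0 0 0 -1",
)

```text
clock: 7.35
tcp_pos: [0.3218, -0.2704, 0.0285]
orientation: [[1.0, 0.018, 0.001], [0.018, -1.0, -0.001], [0.001, 0.001, -1.0]]
contact_force: [-0.3, -0.1, -0.3]
gripper_width: 0.0007
finger_force: 0.0
```

```bash
python3 - <<'E'
from cell import eyes,bot
import cv2
s=bot.state();print(s['tcp_pos'],s['contact_force'],s['gripper_width'])
for c in('top','scene'):
  cv2.imwrite(f'pics/g3{c}.png',eyes.snapshot(c))
E
```

```text
[ 0.32179659 -0.2704299   0.02846908] [-0.30623995 -0.08190659 -0.31117218] 0.0007095790978646506
```

View pics/g3top.png

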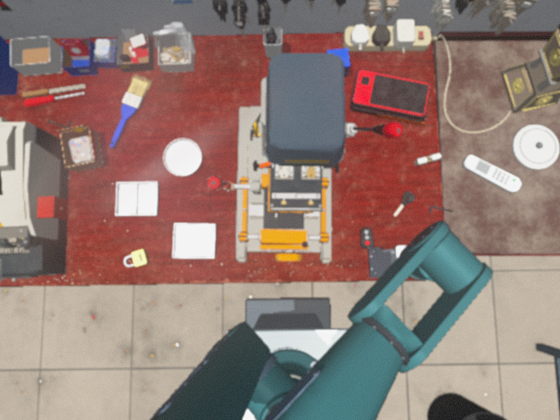

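jog_arm(
  commands="0 0 -0.03 0 0 0 -1;0 0 -0.02 0 0 0 -1",
)

```text
clock: 7.7
tcp_pos: [0.3214, -0.27, 0.0228]
orientation: [[1.0, 0.018, 0.0], [0.018, -1.0, -0.0], [0.0, 0.0, -1.0]]
contact_force: [-0.3, 0.2, 0.0]
gripper_width: 0.0006
finger_force: 0.0
```

```bash
python3 - <<'E'
from cell import eyes,bot
from h import *
m=eyes.camera_model('top')
s=bot.state();print(s['tcp_pos'],s['contact_force'])
R=np.array(m['rotation']);
def pr(p):
    q=R.T@(np.array(p)-m['xyz']); return (m['K']@np.array([q[0],-q[1],-q[2]])/-q[2])[:2].round(1)
for z in (0,.1,.15,.2): print(z,[pr([.3218+a*.0375,-.2704+b*.0885,z]).tolist() for a,b in((0,0),(1,1),(-1,1))])
E
```

```text
[ 0.32136    -0.27003739  0.02279455] [-0.33409762  0.24870342  0.03633603]
0 [[390.2, 260.8], [355.7, 246.9], [356.8, 275.8]]
0.1 [[401.0, 260.7], [362.8, 245.4], [364.1, 277.4]]
0.15 [[407.2, 260.7], [367.0, 244.6], [368.4, 278.3]]
0.2 [[414.2, 260.7], [371.6, 243.6], [373.1, 279.3]]
```

jog_arm(
  commands="0 0 -0.03 0 0 0 -1;0 0 -0.03 0 0 0 -1",
)

```text
clock: 7.95
tcp_pos: [0.3213, -0.2699, 0.0165]
orientation: [[1.0, 0.018, -0.0], [0.018, -1.0, 0.0], [-0.0, -0.0, -1.0]]
contact_force: [0.4, 0.1, -0.4]
gripper_width: 0.0007
finger_force: 0.0
```

jog_arm(
  commands="0 0 -0.03 0 0 0 -1;0 0 0 0 0 0 -1",
)

```text
clock: 8.2
tcp_pos: [0.3212, -0.2697, 0.0134]
orientation: [[1.0, 0.018, -0.001], [0.018, -1.0, 0.0], [-0.001, -0.0, -1.0]]
contact_force: [-0.4, 0.4, 0.1]
gripper_width: 0.0005
finger_force: 0.0
```

jog_arm(
  commands="0 0 -0.03 0 0 0 -1;0 0 -0.02 0 0 0 -1",
)

```text
clock: 8.45
tcp_pos: [0.3214, -0.2699, 0.0087]
orientation: [[1.0, 0.018, -0.0], [0.018, -1.0, -0.0], [-0.0, 0.0, -1.0]]
contact_force: [-0.1, -0.8, 1.1]
gripper_width: 0.0003
finger_force: 0.0
```

jog_arm(
  commands="0 0 -0.02 0 0 0 -1;0 0 -0.01 0 0 0 -1",
)

```text
clock: 8.7
tcp_pos: [0.3213, -0.2699, 0.0056]
orientation: [[1.0, 0.018, -0.0], [0.018, -1.0, 0.0], [-0.0, -0.0, -1.0]]
contact_force: [0.0, -0.4, 0.6]
gripper_width: 0.0003
finger_force: 0.0
```

jog_arm(
  commands="0 0 -0.02 0 0 0 -1;0 0 -0.01 0 0 0 -1",
)

```text
clock: 8.95
tcp_pos: [0.3213, -0.2699, 0.003]
orientation: [[1.0, 0.018, -0.0], [0.018, -1.0, 0.0], [-0.0, -0.0, -1.0]]
contact_force: [-1.6, 2.3, 4.9]
gripper_width: 0.0003
finger_force: 2.9
```

jog_arm(
  commands="0 0 0.4 0 0 0 1;0 0 0.4 0 0 0 1;0.31 0.2 0 0 0 0 1;0.31 0.19 0 0 0 0 1;0 0 0 0 0 0 1;0 0 0 0 0 0 1;0 0 0 0 0 0 1;0 0 -0.35 0 0 0 1;0 0 -0.3 0 0 0 1;0 0 -0.1 0 0 0 1",
)

```text
clock: 10.2
tcp_pos: [0.3815, -0.2304, 0.0059]
orientation: [[1.0, 0.017, -0.003], [0.017, -1.0, 0.002], [-0.003, -0.002, -1.0]]
contact_force: [-0.5, 0.6, -0.9]
gripper_width: 0.0936
finger_force: 0.0
```

jog_arm(
  commands="0 0 0 0 0 0 1;0 0 0 0 0 0 -1;0 0 0 0 0 0 -1;0 0 0 0 0 0 -1;0 0 0 0 0 0 -1;0 0 0 0 0 0 -1;0 0 0 0 0 0 -1;0 0 0 0 0 0 -1",
)

```text
clock: 11.2
tcp_pos: [0.3834, -0.2309, 0.0078]
orientation: [[1.0, 0.018, -0.0], [0.018, -1.0, -0.0], [-0.0, 0.0, -1.0]]
contact_force: [0.5, 0.0, 0.2]
gripper_width: 0.032
finger_force: 29.6
```

jog_arm(
  commands="0 0 0.3 0 0 0 -1;0 0 0.5 0 0 0 -1;0 0 0.5 0 0 0 -1;-0.2 0 0.5 0 0 0 -1;-0.4 0 0.2 0 0 0 -1;0 0.5 0 0 0 0 -1;0 0.5 0 0 0 0 -1;0 0.5 0 0 0 0 -1;0 0.5 0 0 0 0 -1;0 0.5 0 0 0 0 -1",
)

```text
clock: 12.45
tcp_pos: [0.3231, 0.0204, 0.2079]
orientation: [[1.0, 0.017, 0.001], [0.017, -1.0, -0.0], [0.001, 0.0, -1.0]]
contact_force: [1.0, 0.6, -0.0]
gripper_width: 0.0326
finger_force: 29.6
```

jog_arm(
  commands="0 0.5 0 0 0 0 -1;0 0.5 0 0 0 0 -1;0 0.5 0 0 0 0 -1;0 0.5 0 0 0 0 -1;0 0.5 0 0 0 0 -1;0.45 0.08 0 0 0 0 -1;0.5 0 0 0 0 0 -1;0.5 0 0 0 0 0 -1;0.5 0 0 0 0 0 -1;0.5 0 0 0 0 0 -1",
)

```text
clock: 13.7
tcp_pos: [0.57, 0.277, 0.2074]
orientation: [[1.0, 0.018, -0.0], [0.018, -1.0, -0.0], [-0.0, 0.0, -1.0]]
contact_force: [0.3, -0.0, 0.1]
gripper_width: 0.0321
finger_force: 29.6
```

jog_arm(
  commands="0.4 0 0 0 0 0 -1;0 0 -0.5 0 0 0 -1;0 0 -0.5 0 0 0 -1;0 0 -0.45 0 0 0 -1;0 0 -0.3 0 0 0 -1;0 0 -0.14 0 0 0 -1;0 0 -0.05 0 0 0 -1;0 0 0 0 0 0 -1",
)

```text
clock: 14.7
tcp_pos: [0.6092, 0.2773, 0.015]
orientation: [[1.0, 0.018, 0.002], [0.018, -1.0, 0.001], [0.002, -0.001, -1.0]]
contact_force: [-0.3, -0.5, -0.3]
gripper_width: 0.0325
finger_force: 29.6
```

jog_arm(
  commands="0 0 -0.025 0 0 0 -1;0 0 0 0 0 0 -1;0 0 0 0 0 0 0.1;0 0 0 0 0 0 0.1;0 0 0 0 0 0 0.1;0 0 0.4 0 0 0 0.1;0 0 0.5 0 0 0 0.1;0 0 0.5 0 0 0 0.1;-0.5 0 0.4 0 0 0 0.1;-0.5 0 0.1 0 0 0.5 0.5",
)

```text
clock: 15.95
tcp_pos: [0.5103, 0.2776, 0.2044]
orientation: [[0.994, 0.107, 0.006], [0.107, -0.994, 0.003], [0.007, -0.002, -1.0]]
contact_force: [-0.5, 1.1, 0.3]
gripper_width: 0.0586
finger_force: 0.0
```

```bash
cat > look.py <<'E'
import sys
from cell import eyes,bot
from h import *
def q(cam,*names):
    eyes.snapshot(cam)
    for n in names:
        print(cam,n,[(np.round(d['position'],4).tolist(),round(d['p'],2)) for d in eyes.mark_of(cam,n)][:4])
E
python3 - <<'E'
from look import *
s=bot.state();print(s['tcp_pos'],s['contact_force'])
q('top','remote_center','round_dish');q('scene','remote_center','round_dish')
E
```

```text
[0.51028097 0.27759496 0.20435275] [-0.48027575  1.09483668  0.31433119]
top remote_center [([0.6068, 0.2748, 0.0083], 0.49)]
top round_dish [([0.6055, 0.2767, -0.0002], 0.95)]
scene remote_center [([0.6087, 0.2789, 0.0153], 0.48)]
scene round_dish [([0.6064, 0.2758, 0.0014], 0.69)]
```

jog_arm(
  commands="-0.47 0 0 0 0 0.6 0.05;-0.47 0 0 0 0 0.6 0.05;-0.47 0 0 0 0 0.6 0.05;-0.47 0 0 0 0 0.6 0.05;0 -0.45 0 0 0 0.6 0.05;0 -0.45 0 0 0 0.6 0.05;0 -0.45 0 0 0 0.6 0.05;0 -0.45 0 0 0 0.6 0.05;0 -0.45 0 0 0 0.6 0.05;0 -0.45 0 0 0 0.6 0.05",
)

```text
clock: 17.5
tcp_pos: [0.3221, 0.0052, 0.2002]
orientation: [[0.404, 0.915, -0.0], [0.915, -0.404, -0.0], [-0.0, -0.0, -1.0]]
contact_force: [1.0, -0.1, 0.8]
gripper_width: 0.0493
finger_force: 0.0
```

jog_arm(
  commands="0 -0.45 0 0 0 0.6 0.05;0 -0.45 0 0 0 0.6 0.05;0 -0.45 0 0 0 0.6 0.05;0 -0.45 0 0 0 0.6 0.05;0 -0.45 0 0 0 0.6 0.05;0 -0.45 0 0 0 0.6 0.05;0 -0.45 0 0 0 0.6 0.05;0.4 -0.14 0 0 0 0.6 0.05;0.5 0 0 0 0 0.6 0.05;0.5 0 0 0 0 0.6 0.05",
)

```text
clock: 18.75
tcp_pos: [0.463, -0.3236, 0.199]
orientation: [[-0.589, 0.808, -0.001], [0.808, 0.589, 0.001], [0.001, -0.001, -1.0]]
contact_force: [-0.4, -0.6, 0.5]
gripper_width: 0.0492
finger_force: 0.0
```

jog_arm(
  commands="0.22 0.01 0 0 0 0.77 0.05;0 0 0 0 0 0.77 0.05;0 0 -0.5 0 0 0 0.05;0 0 -0.5 0 0 0 0.05;0 0 -0.4 0 0 0 0.05;0 0 -0.3 0 0 0 0.05;0 0 -0.15 0 0 0 0.05;0 0 0 0 0 0 0.05",
)

```text
clock: 19.75
tcp_pos: [0.483, -0.321, 0.0137]
orientation: [[-0.781, 0.624, -0.002], [0.624, 0.781, 0.002], [0.003, 0.0, -1.0]]
contact_force: [-0.3, -0.3, 1.0]
gripper_width: 0.0495
finger_force: 0.0
```

jog_arm(
  commands="0.015 -0.005 -0.05 0 0 0 0.05;0 0 -0.015 0 0 0 0.05;0 0 0 0 0 0 -1;0 0 0 0 0 0 -1;0 0 0 0 0 0 -1;0 0 0 0 0 0 -1",
)

```text
clock: 20.5
tcp_pos: [0.4879, -0.3225, 0.014]
orientation: [[-0.782, 0.623, 0.007], [0.623, 0.782, -0.003], [-0.007, 0.002, -1.0]]
contact_force: [-0.7, 3.5, 16.7]
gripper_width: 0.0164
finger_force: 29.4
```

Width 16 mm and 17 N upward means a finger landed on something. I'll open, lift and look.

jog_arm(
  commands="0 0 0.06 0 0 0 0.05;0 0 0 0 0 0 0.05;0 0 0.3 0 0 0 0.05;0 0 0.5 0 0 0 0.05;-0.3 0 0.5 0 0 0 0.05;-0.5 -0.2 0.5 0 0 0 0.05;-0.5 -0.4 0 0 0 0 0.05;-0.5 -0.4 0 0 0 0 0.05;-0.4 -0.4 0 0 0 0 0.05",
)

```text
clock: 21.62
tcp_pos: [0.273, -0.4572, 0.1868]
orientation: [[-0.782, 0.624, -0.0], [0.624, 0.782, 0.001], [0.001, 0.0, -1.0]]
contact_force: [1.8, -0.2, -0.1]
gripper_width: 0.0496
finger_force: 0.0
```

```bash
python3 - <<'E'
from look import *
s=bot.state();print(s['tcp_pos'],s['contact_force'],s['gripper_width'])
I=np.median([eyes.snapshot('top') for _ in range(3)],axis=0).astype(np.uint8)
cv2.imwrite('pics/med2.png',I)
a=I[140:300,330:480]
cv2.imwrite('pics/g4.png',cv2.resize(a,None,fx=3.5,fy=3.5,interpolation=cv2.INTER_CUBIC))
E
```

```text
[ 0.27297696 -0.4571617   0.18680943] [ 1.83133396 -0.19081407 -0.06015761] 0.04964607035848869
```

View pics/g4.png

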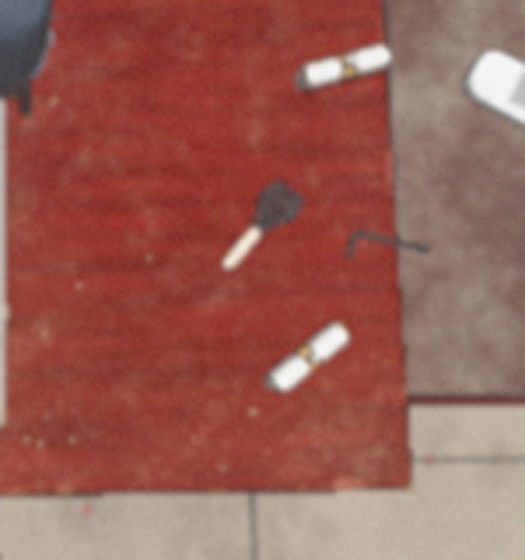

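The key is still flat, with its head now near px (409,199) and its tip near (395,216), shifted about 1 px. I'll remeasure it before regrasping.

```bash
python3 - <<'E'
from look import *
m=eyes.camera_model('top')
for f in ('med','med2'):
    I=cv2.imread(f'pics/{f}.png').astype(int)
    W=np.zeros(I.shape[:2],bool);W[188:222,390:424]=1
    r=I[...,2]-I[...,1]; 
    dark=W&(I[...,2]<100)&(r<45); light=W&(I[...,1]>110)
    for n,M,z in(('head',dark,.005),('blade',light,.003),('all',dark|light,.004)): print(f,n,blob(m,M,z))
    c=ray(m,np.argwhere(light)[:,::-1],.003);h=ray(m,np.argwhere(dark)[:,::-1],.005)
    d=h.mean(0)-c.mean(0);print('dir',np.degrees(np.arctan2(d[1],d[0])))
    u=d/np.linalg.norm(d); w=np.array([-u[1],u[0]])
    print('along',np.round((np.r_[c,h]@u).min()-h.mean(0)@u,4),np.round((h@u).min()-h.mean(0)@u,4),np.round((h@u).max()-h.mean(0)@u,4),'across',np.round(np.percentile((h-h.mean(0))@w,[0,100]),4))
q('top','key_head','key_tip')
E
```

```text
med head ([486.5, -321.70001220703125], 'rect', [485.0, -320.9], 25.7, 34.0, 61.1, 'pca yaw', 144.0, 102)
med blade ([454.70001220703125, -297.29998779296875], 'rect', [455.0, -297.5], 12.5, 40.5, 51.3, 'pca yaw', 141.8, 71)
med all ([473.5, -311.79998779296875], 'rect', [467.3, -310.8], 25.8, 75.3, 59.9, 'pca yaw', 142.1, 173)
dir -37.51935372691898
along -0.06 -0.0185 0.0155 across [-0.0131  0.0129]
med2 head ([484.5, -325.1000061035156], 'rect', [483.3, -323.9], 25.8, 34.5, 43.5, 'pca yaw', 132.8, 106)
med2 blade ([453.8999938964844, -298.6000061035156], 'rect', [453.9, -298.6], 11.1, 40.1, 43.4, 'pca yaw', 136.5, 68)
med2 all ([472.6000061035156, -314.79998779296875], 'rect', [469.1, -309.0], 25.9, 76.5, 43.3, 'pca yaw', 138.3, 174)
dir -40.852435580193216
along -0.0606 -0.019 0.0153 across [-0.0133  0.0131]
top key_head [([0.585, -0.3742, 0.0157], 0.56), ([0.4853, -0.3253, 0.0025], 0.44)]
top key_tip [([0.4376, -0.2845, 0.0036], 0.45)]
```

jog_arm(
  commands="0.42 0.26 0 0 0 -0.1 0.15;0.42 0.26 0 0 0 -0.1 0.15;0.42 0.27 0 0 0 -0.1 0.15;0.43 0.27 0 0 0 -0.1 0.15;0.43 0.26 -0.3 0 0 0 0.15;0 0 -0.5 0 0 0 0.15;0 0 -0.5 0 0 0 0.15;0 0 -0.3 0 0 0 0.15;0 0 -0.1 0 0 0 0.15;0 0 0 0 0 0 0.15",
)

```text
clock: 23.18
tcp_pos: [0.4875, -0.3236, 0.0175]
orientation: [[-0.737, 0.675, -0.0], [0.675, 0.737, 0.0], [0.0, 0.0, -1.0]]
contact_force: [0.1, -0.2, -0.1]
gripper_width: 0.0541
finger_force: 0.0
```

jog_arm(
  commands="-0.025 -0.015 -0.04 0 0 0 0.15;0 0 -0.03 0 0 0 0.15;0 0 0 0 0 0 0.15",
)

```text
clock: 23.55
tcp_pos: [0.4845, -0.3263, 0.0109]
orientation: [[-0.736, 0.677, 0.001], [0.677, 0.736, -0.0], [-0.001, 0.0, -1.0]]
contact_force: [-0.3, 0.1, -0.1]
gripper_width: 0.0541
finger_force: 0.0
```

jog_arm(
  commands="0 0 -0.04 0 0 0 0.15;0 0 -0.015 0 0 0 0.15;0 0 0 0 0 0 0.15",
)

```text
clock: 23.92
tcp_pos: [0.4842, -0.3259, 0.0045]
orientation: [[-0.736, 0.677, -0.0], [0.677, 0.736, 0.001], [0.001, 0.0, -1.0]]
contact_force: [0.4, -0.1, 0.6]
gripper_width: 0.0539
finger_force: 0.0
```

Fingers are down beside the head without contact. Closing stepwise.

jog_arm(
  commands="0 0 0 0 0 0 -0.2;0 0 0 0 0 0 -0.25;0 0 0 0 0 0 -0.3",
)

```text
clock: 24.3
tcp_pos: [0.4845, -0.3261, 0.0049]
orientation: [[-0.736, 0.677, 0.0], [0.677, 0.736, -0.0], [-0.0, 0.0, -1.0]]
contact_force: [-0.3, 0.2, -0.1]
gripper_width: 0.033
finger_force: 0.0
```

jog_arm(
  commands="0 0 0 0 0 0 -0.4;0 0 0 0 0 0 -0.4",
)

```text
clock: 24.55
tcp_pos: [0.4845, -0.326, 0.0049]
orientation: [[-0.736, 0.677, 0.0], [0.677, 0.736, 0.0], [-0.0, 0.0, -1.0]]
contact_force: [0.3, 0.1, 0.5]
gripper_width: 0.03
finger_force: 29.9
```

jog_arm(
  commands="0 0 0.05 0 0 0 -0.5;0 0 0.15 0 0 0 -0.5;0 0 0.2 0 0 0 -0.5",
)

```text
clock: 24.92
tcp_pos: [0.4843, -0.326, 0.0458]
orientation: [[-0.736, 0.677, -0.0], [0.677, 0.736, 0.0], [0.0, 0.0, -1.0]]
contact_force: [0.6, 0.4, -0.1]
gripper_width: 0.0299
finger_force: 29.9
```

jog_arm(
  commands="-0.2 0 0.5 0 0 0 -0.5;-0.4 0 0.5 0 0 0 -0.5;-0.5 0 0.5 0 0 0 -0.5;-0.545 0 0.1 0 0 0 -0.5;0 0.45 0 0 0 -0.4 -0.5;0 0.45 0 0 0 -0.4 -0.5;0 0.45 0 0 0 -0.4 -0.5;0 0.45 0 0 0 -0.4 -0.5;0 0.45 0 0 0 -0.4 -0.5;0 0.45 0 0 0 -0.4 -0.5",
)

```text
clock: 26.18
tcp_pos: [0.3265, -0.0548, 0.1993]
orientation: [[-0.395, 0.919, 0.003], [0.919, 0.395, -0.001], [-0.002, 0.002, -1.0]]
contact_force: [-0.4, 0.2, 0.5]
gripper_width: 0.0297
finger_force: 29.9
```

jog_arm(
  commands="0 0.45 0 0 0 -0.4 -0.5;0 0.45 0 0 0 -0.4 -0.5;0 0.45 0 0 0 -0.4 -0.5;0 0.45 0 0 0 -0.4 -0.5;0 0.45 0 0 0 -0.4 -0.5;0 0.45 0 0 0 -0.4 -0.5;0.3 0.05 0 0 0 0 -0.5;0.33 0.055 0 0 0 0 -0.5;0 0 -0.4 0 0 0 -0.5;0 0 0 0 0 0 -0.5",
)

```text
clock: 27.42
tcp_pos: [0.3878, 0.2237, 0.1557]
orientation: [[0.01, 1.0, -0.006], [1.0, -0.01, -0.002], [-0.003, -0.006, -1.0]]
contact_force: [-0.4, 0.3, -1.1]
gripper_width: 0.0299
finger_force: 29.9
```

jog_arm(
  commands="-0.05 0.01 -0.5 0 0 0 -0.5;0 0 -0.5 0 0 0 -0.5;0 0 -0.3 0 0 0 -0.5;0 0 -0.1 0 0 0 -0.5;0 0 -0.03 0 0 0 -0.5;0 0 0 0 0 0 -0.5",
)

```text
clock: 28.18
tcp_pos: [0.386, 0.2261, 0.0168]
orientation: [[0.01, 1.0, 0.003], [1.0, -0.01, 0.001], [0.001, 0.003, -1.0]]
contact_force: [0.2, -0.3, -0.5]
gripper_width: 0.0297
finger_force: 29.9
```

```bash
python3 - <<'E'
from look import *
q('scene','key_tip','key_head','plain_tray')
I=eyes.snapshot('scene')[200:310,140:300]
cv2.imwrite('pics/g5.png',cv2.resize(I,None,fx=4,fy=4,interpolation=cv2.INTER_CUBIC))
E
```

```text
scene key_tip [([0.3859, 0.2855, 0.0187], 0.41)]
scene key_head [([0.3885, 0.2262, 0.0135], 0.53)]
scene plain_tray [([0.3821, 0.2398, -0.0016], 0.7)]
```

View pics/g5.png

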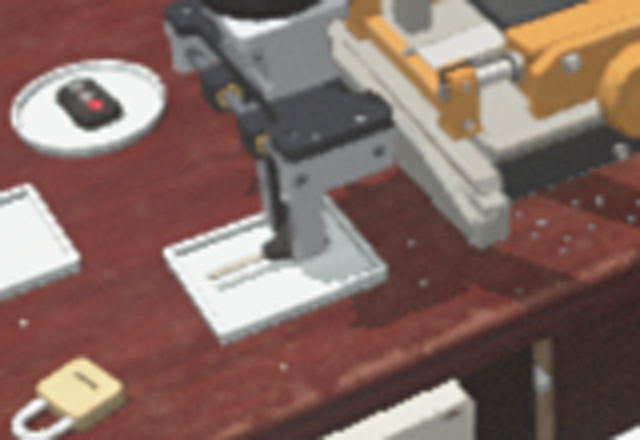

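The remote lies flat in the dish and the key is held over the plain tray, tip inside. Lower and release.

jog_arm(
  commands="-0.03 0 -0.05 0 0 0 -0.5;0 0 -0.025 0 0 0 -0.5;0 0 0 0 0 0 -0.5;0 0 0 0 0 0 -0.05;0 0 0 0 0 0 -0.05;0 0 0.2 0 0 0 -0.05;0 0 0.5 0 0 0 -0.05;0 0 0.5 0 0 0 -0.05;0 0 0.5 0 0 0 -0.05;-0.6 -0.3 0.1 0 0 0.2 -0.05",
)

```text
clock: 29.68
tcp_pos: [0.3296, 0.199, 0.1902]
orientation: [[-0.026, 1.0, 0.006], [1.0, 0.026, 0.002], [0.002, 0.006, -1.0]]
contact_force: [-0.7, 0.3, 1.4]
gripper_width: 0.0449
finger_force: 0.0
```

```bash
python3 - <<'E'
from look import *
s=bot.state();print(s['tcp_pos'],s['contact_force'],s['gripper_width'])
q('scene','key_tip','key_head','plain_tray')
q('top','key_tip','key_head','plain_tray','divided_tray','cylinder_1_center')
E
```

```text
[0.32958494 0.19896536 0.1901596 ] [-0.66984034  0.29227495  1.41338338] 0.04488712087709903
scene key_tip [([0.3831, 0.2877, 0.0077], 0.47)]
scene key_head []
scene plain_tray [([0.3851, 0.2401, -0.0052], 0.67)]
top key_tip []
top key_head [([0.384, 0.2251, 0.0057], 0.41)]
top plain_tray [([0.383, 0.2448, -0.0013], 0.78), ([0.4491, -0.4049, -0.003], 0.19)]
top divided_tray [([0.4976, 0.3985, 0.0003], 0.9)]
top cylinder_1_center [([0.3666, -0.3411, 0.0179], 0.65)]
```

jog_arm(
  commands="0 -0.45 0.2 0 0 0.28 0.2;0 -0.45 0 0 0 0.28 0.2;0 -0.45 0 0 0 0.28 0.2;0 -0.45 0 0 0 0.28 0.2;0 -0.45 0 0 0 0.28 0.2;0 -0.45 0 0 0 0.28 0.2;0 -0.45 0 0 0 0.28 0.2;0 -0.45 0 0 0 0.28 0.2;0 -0.45 0 0 0 0.28 0.2;0 -0.45 0 0 0 0.28 0.2",
)

```text
clock: 31.42
tcp_pos: [0.3265, -0.2541, 0.2061]
orientation: [[-0.492, 0.87, -0.0], [0.87, 0.492, 0.001], [0.001, 0.0, -1.0]]
contact_force: [0.6, 0.4, -0.3]
gripper_width: 0.0563
finger_force: 0.0
```

jog_arm(
  commands="0 -0.45 0 0 0 0.28 0.2;0.19 -0.36 0 0 0 0.27 0.2;0.19 0 -0.3 0 0 0 0.2;0 0 -0.5 0 0 0 0.2;0 0 -0.4 0 0 0 0.2;0 0 0 0 0 0 0.2",
)

```text
clock: 32.17
tcp_pos: [0.3625, -0.331, 0.0823]
orientation: [[-0.572, 0.82, -0.006], [0.82, 0.572, 0.007], [0.01, -0.001, -1.0]]
contact_force: [-0.0, 0.0, 0.4]
gripper_width: 0.0564
finger_force: 0.0
```

jog_arm(
  commands="0.03 -0.04 0 0 0 0 0.2;0 0 0 0 0 0 0.2",
)

```text
clock: 32.42
tcp_pos: [0.3688, -0.3389, 0.0891]
orientation: [[-0.572, 0.82, 0.003], [0.82, 0.572, -0.004], [-0.005, 0.001, -1.0]]
contact_force: [-0.8, 0.3, -0.1]
gripper_width: 0.0565
finger_force: 0.0
```

jog_arm(
  commands="0 0 -0.2 0 0 0 0.2;0 0 -0.2 0 0 0 0.2;0 0 -0.2 0 0 0 0.2;0 0 -0.1 0 0 0 0.2;0 0 -0.04 0 0 0 0.2;0 0 0 0 0 0 0.2;0 0 0 0 0 0 0.2",
)

```text
clock: 33.3
tcp_pos: [0.3679, -0.3377, 0.0135]
orientation: [[-0.573, 0.82, 0.001], [0.82, 0.573, -0.001], [-0.002, 0.0, -1.0]]
contact_force: [0.6, 0.3, 0.7]
gripper_width: 0.0567
finger_force: 0.0
```

jog_arm(
  commands="0 0 0 0 0 0 -0.1;0 0 0 0 0 0 -0.3;0 0 0 0 0 0 -0.45;0 0 0 0 0 0 -0.55;0 0 0 0 0 0 -0.65;0 0 0 0 0 0 -0.8;0 0 0 0 0 0 -0.8",
)

```text
clock: 34.17
tcp_pos: [0.3676, -0.3371, 0.0126]
orientation: [[-0.573, 0.82, 0.0], [0.82, 0.573, 0.0], [-0.0, 0.0, -1.0]]
contact_force: [1.9, -0.2, 0.8]
gripper_width: 0.0156
finger_force: 30.0
```

jog_arm(
  commands="0 0 0.05 0 0 0 -0.8;0 0 0.1 0 0 0 -0.8;0 0 0.3 0 0 0 -0.8;0 0 0.4 0 0 0 -0.8;0 0 0.4 0 0 0 -0.8;-0.2 0 0.4 0 0 0 -0.8;-0.3 0 0.3 0 0 0 -0.8;0 0 0 0 0 0 -0.8",
)

```text
clock: 35.17
tcp_pos: [0.3172, -0.3386, 0.2116]
orientation: [[-0.571, 0.821, 0.004], [0.821, 0.571, -0.006], [-0.008, -0.0, -1.0]]
contact_force: [-0.3, -0.6, -1.8]
gripper_width: 0.0153
finger_force: 30.0
```

jog_arm(
  commands="0 0.45 0 0 0 0.33 -0.8;0 0.45 0 0 0 0.33 -0.8;0 0.45 0 0 0 0.33 -0.8;0 0.45 0 0 0 0.33 -0.8;0 0.45 0 0 0 0.33 -0.8;0 0.45 0 0 0 0.33 -0.8;0 0.45 0 0 0 0.33 -0.8;0 0.45 0 0 0 0.33 -0.8;0 0.45 0 0 0 0.33 -0.8;0 0.45 0 0 0 0.33 -0.8",
)

```text
clock: 36.42
tcp_pos: [0.3168, 0.1147, 0.2066]
orientation: [[-0.928, 0.374, -0.001], [0.374, 0.928, 0.0], [0.001, -0.0, -1.0]]
contact_force: [-0.0, -0.5, -1.4]
gripper_width: 0.0153
finger_force: 30.0
```

jog_arm(
  commands="0 0.45 0 0 0 0.33 -0.8;0 0.45 0 0 0 0.33 -0.8;0 0.45 0 0 0 0.33 -0.8;0 0.45 0 0 0 0.33 -0.8;0 0.45 0 0 0 0.33 -0.8;0 0.45 0 0 0 0.33 -0.8;0 0.45 0 0 0 0.33 -0.8;0.4 0 0 0 0 0 -0.8;0.5 0 0 0 0 0 -0.8;0.5 0 0 0 0 0 -0.8",
)

```text
clock: 37.67
tcp_pos: [0.4578, 0.4286, 0.2057]
orientation: [[-1.0, -0.019, -0.002], [-0.019, 1.0, -0.001], [0.002, -0.001, -1.0]]
contact_force: [-0.3, 0.4, -2.2]
gripper_width: 0.0151
finger_force: 30.0
```

jog_arm(
  commands="0.4 0 0 0 0 0 -0.8;0 0 -0.4 0 0 0 -0.8;0 0 -0.4 0 0 0 -0.8;0 0 -0.3 0 0 0 -0.8;0 0 0 0 0 0 -0.8;0 0 0 0 0 0 -0.8",
)

```text
clock: 38.42
tcp_pos: [0.4976, 0.4284, 0.0982]
orientation: [[-1.0, -0.018, 0.001], [-0.018, 1.0, 0.001], [-0.001, 0.001, -1.0]]
contact_force: [-0.1, 0.1, -1.9]
gripper_width: 0.0152
finger_force: 30.0
```

jog_arm(
  commands="0 -0.03 -0.3 0 0 0 -0.8;0 0 -0.3 0 0 0 -0.8;0 0 0 0 0 0 -0.8;0 0 0 0 0 0 -0.8",
)

```text
clock: 38.92
tcp_pos: [0.4986, 0.4259, 0.0403]
orientation: [[-1.0, -0.018, 0.003], [-0.018, 1.0, 0.003], [-0.003, 0.002, -1.0]]
contact_force: [-0.5, -0.7, -1.9]
gripper_width: 0.0151
finger_force: 30.0
```

```bash
python3 - <<'E'
from look import *
s=bot.state();print(s['tcp_pos'],s['contact_force'],s['gripper_width'])
q('scene','cylinder_1_center','divided_tray')
I=eyes.snapshot('scene')[190:310,70:230]
cv2.imwrite('pics/g6.png',cv2.resize(I,None,fx=4,fy=4,interpolation=cv2.INTER_CUBIC))
E
```

```text
[0.49864597 0.42589295 0.04026904] [-0.52043244 -0.65276496 -1.89280406] 0.015078106123988145
scene cylinder_1_center [([0.4998, 0.4298, 0.0452], 0.44)]
scene divided_tray [([0.4961, 0.3989, 0.0025], 0.59)]
```

View pics/g6.png

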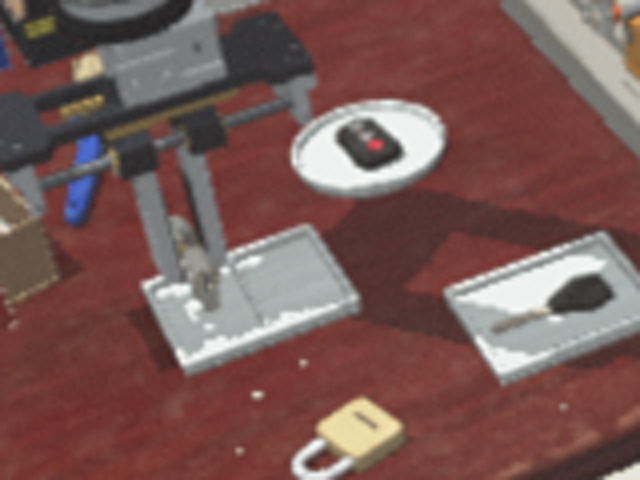

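The cylinder hangs upright, aligned in the left bay, and the key and remote are in place. Lower to contact.

jog_arm(
  commands="0 0 -0.15 0 0 0 -0.8;0 0 -0.06 0 0 0 -0.8;0 0 -0.02 0 0 0 -0.8;0 0 0 0 0 0 -0.8;0 0 0 0 0 0 -0.8",
)

```text
clock: 39.75
tcp_pos: [0.4968, 0.4248, 0.0154]
orientation: [[-1.0, -0.018, -0.001], [-0.018, 1.0, -0.0], [0.001, -0.0, -1.0]]
contact_force: [-3.2, -2.4, 5.1]
gripper_width: 0.0151
finger_force: 30.0
```

jog_arm(
  commands="0 0 0.003 0 0 0 -0.8;0 0 0 0 0 0 -0.6;0 0 0 0 0 0 -0.5;0 0 0 0 0 0 -0.4;0 0 0 0 0 0 -0.4;0 0 0.2 0 0 0 -0.4;0 0 0.4 0 0 0 -0.3;0 0 0.5 0 0 0 -0.2;0 0 0.5 0 0 0 0;-0.5 0 0.3 0 0 0 0.2",
)

```text
clock: 41.0
tcp_pos: [0.45, 0.4251, 0.2094]
orientation: [[-1.0, -0.015, 0.006], [-0.014, 1.0, 0.004], [-0.006, 0.004, -1.0]]
contact_force: [-1.4, 0.4, 0.4]
gripper_width: 0.0535
finger_force: 0.0
```

jog_arm(
  commands="-0.5 0 0 0 0 -0.2 0.2;-0.4 -0.4 0 0 0 -0.4 0.2;-0.4 -0.45 0 0 0 -0.4 0.2;0 -0.45 0 0 0 -0.4 0.2;0 -0.45 0 0 0 -0.4 0.2;0 -0.45 0 0 0 -0.4 0.2;0 -0.45 0 0 0 -0.4 0.2;0 -0.45 0 0 0 -0.4 0.2;0 -0.45 0 0 0 -0.4 0.2;0 -0.45 0 0 0 -0.4 0.2",
)

```text
clock: 42.25
tcp_pos: [0.3174, 0.0235, 0.2067]
orientation: [[-0.798, 0.603, 0.004], [0.603, 0.798, -0.0], [-0.004, 0.002, -1.0]]
contact_force: [0.6, -0.3, -1.3]
gripper_width: 0.0563
finger_force: 0.0
```

```bash
python3 - <<'E'
from look import *
s=bot.state();print(s['tcp_pos'],s['contact_force'],s['gripper_width'])
q('scene','cylinder_1_center','divided_tray')
I=eyes.snapshot('scene')[220:290,90:180]
cv2.imwrite('pics/g7.png',cv2.resize(I,None,fx=5,fy=5,interpolation=cv2.INTER_CUBIC))
q('top','cylinder_1_center')
m=eyes.camera_model('top')
for d in eyes.masks_of('top','cylinder_1_center'): print(round(d['p'],2),blob(m,d['region'].astype(bool),.025))
E
```

```text
[0.31737166 0.0234713  0.20674489] [ 0.58791853 -0.33881606 -1.26244992] 0.05625211361142727
scene cylinder_1_center [([0.4952, 0.4262, 0.018], 0.55)]
scene divided_tray []
top cylinder_1_center [([0.4929, 0.4215, 0.0226], 0.54)]
0.51 ([496.20001220703125, 425.29998779296875], 'rect', [497.1, 426.1], 67.0, 21.1, 1.9, 'pca yaw', -177.7, 207)
```

View pics/g7.png

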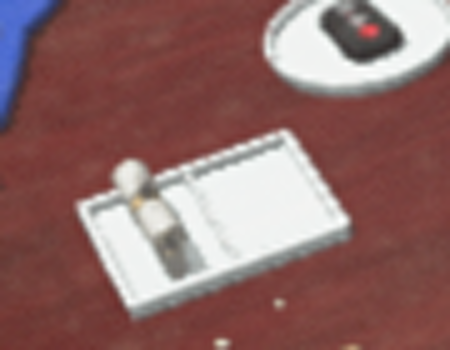

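The cylinder stands upright in the left bay. Now the second one.

jog_arm(
  commands="0 -0.443 0 0 0 -0.42 0.2;0 -0.443 0 0 0 -0.42 0.2;0 -0.443 0 0 0 -0.42 0.2;0 -0.443 0 0 0 -0.42 0.2;0 -0.443 0 0 0 -0.42 0.2;0 -0.443 0 0 0 -0.42 0.2;0 -0.443 0 0 0 -0.42 0.2;0 -0.443 0 0 0 -0.42 0.2;0 -0.443 0 0 0 -0.42 0.2;0.45 0 0 0 0 0 0.2",
)

```text
clock: 43.85
tcp_pos: [0.3622, -0.376, 0.2045]
orientation: [[-0.258, 0.966, -0.001], [0.966, 0.258, -0.0], [-0.0, -0.001, -1.0]]
contact_force: [0.5, 0.6, 1.1]
gripper_width: 0.0568
finger_force: 0.0
```

jog_arm(
  commands="0.45 0 0 0 0 0 0.2;0.45 0 0 0 0 0 0.2;0.45 0 0 0 0 0 0.2;0.45 0 0 0 0 0 0.2;0.45 0 0 0 0 0 0.2;0 0 -0.4 0 0 0 0.2;0 0 -0.4 0 0 0 0.2;0 0 -0.35 0 0 0 0.2;0 0 0 0 0 0 0.2;0 0 0 0 0 0 0.2",
)

```text
clock: 45.1
tcp_pos: [0.5889, -0.3732, 0.0914]
orientation: [[-0.265, 0.964, 0.002], [0.964, 0.265, -0.001], [-0.001, 0.001, -1.0]]
contact_force: [-0.5, -0.1, 0.3]
gripper_width: 0.0561
finger_force: 0.0
```

jog_arm(
  commands="-0.01 -0.02 -0.2 0 0 0 0.2;0 0 -0.2 0 0 0 0.2;0 0 -0.2 0 0 0 0.2;0 0 -0.12 0 0 0 0.2;0 0 -0.05 0 0 0 0.2;0 0 0 0 0 0 0.2;0 0 0 0 0 0 0.2",
)

```text
clock: 45.98
tcp_pos: [0.587, -0.3763, 0.0139]
orientation: [[-0.263, 0.965, 0.002], [0.965, 0.263, -0.001], [-0.001, 0.001, -1.0]]
contact_force: [-0.3, 0.4, 0.1]
gripper_width: 0.0561
finger_force: 0.0
```

jog_arm(
  commands="0 0 0 0 0 0 -0.1;0 0 0 0 0 0 -0.3;0 0 0 0 0 0 -0.45;0 0 0 0 0 0 -0.55;0 0 0 0 0 0 -0.65;0 0 0 0 0 0 -0.8;0 0 0 0 0 0 -0.8",
)

```text
clock: 46.85
tcp_pos: [0.5865, -0.3758, 0.0129]
orientation: [[-0.263, 0.965, 0.0], [0.965, 0.263, 0.0], [-0.0, 0.0, -1.0]]
contact_force: [0.0, -0.1, 0.7]
gripper_width: 0.0156
finger_force: 30.0
```

jog_arm(
  commands="0 0 0.05 0 0 0 -0.8;0 0 0.1 0 0 0 -0.8;0 0 0.4 0 0 0 -0.8;0 0 0.5 0 0 0 -0.8;-0.2 0 0.5 0 0 0 -0.8;-0.5 0 0.4 0 0 0 -0.8;-0.5 0 0 0 0 0 -0.8;-0.5 0 0 0 0 0 -0.8;-0.5 0 0 0 0 0 -0.8;-0.5 0 0 0 0 0 -0.8",
)

```text
clock: 48.1
tcp_pos: [0.3159, -0.3757, 0.2079]
orientation: [[-0.263, 0.965, 0.001], [0.965, 0.263, -0.002], [-0.002, 0.0, -1.0]]
contact_force: [0.4, -0.6, -0.0]
gripper_width: 0.0149
finger_force: 30.0
```

jog_arm(
  commands="0 0.44 0 0 0 0.446 -0.8;0 0.44 0 0 0 0.446 -0.8;0 0.44 0 0 0 0.446 -0.8;0 0.44 0 0 0 0.446 -0.8;0 0.44 0 0 0 0.446 -0.8;0 0.44 0 0 0 0.446 -0.8;0 0.44 0 0 0 0.446 -0.8;0 0.44 0 0 0 0.446 -0.8;0 0.44 0 0 0 0.446 -0.8;0 0.44 0 0 0 0.446 -0.8",
)

```text
clock: 49.35
tcp_pos: [0.3173, 0.0655, 0.208]
orientation: [[-0.866, 0.501, 0.003], [0.501, 0.866, 0.0], [-0.002, 0.001, -1.0]]
contact_force: [0.1, -0.1, -1.2]
gripper_width: 0.0154
finger_force: 30.0
```

jog_arm(
  commands="0 0.44 0 0 0 0.446 -0.8;0 0.44 0 0 0 0.446 -0.8;0 0.44 0 0 0 0.446 -0.8;0 0.44 0 0 0 0.446 -0.8;0 0.44 0 0 0 0.446 -0.8;0 0.44 0 0 0 0.446 -0.8;0 0.44 0 0 0 0.446 -0.8;0.45 0 0 0 0 0 -0.8;0.45 0 0 0 0 0 -0.8;0 0 0 0 0 0 -0.8",
)

```text
clock: 50.6
tcp_pos: [0.4097, 0.3717, 0.2066]
orientation: [[-1.0, -0.016, 0.0], [-0.016, 1.0, -0.001], [-0.0, -0.001, -1.0]]
contact_force: [-0.7, -0.1, -1.0]
gripper_width: 0.0151
finger_force: 30.0
```

jog_arm(
  commands="0.44 0 0 0 0 0 -0.8;0.44 0 0 0 0 0 -0.8;0 0 -0.4 0 0 0 -0.8;0 0 -0.4 0 0 0 -0.8;0 0 -0.4 0 0 0 -0.8;0 0 -0.3 0 0 0 -0.8;0 0 -0.2 0 0 0 -0.8;0 0 0 0 0 0 -0.8;0 0 0 0 0 0 -0.8",
)

```text
clock: 51.72
tcp_pos: [0.4964, 0.3728, 0.0388]
orientation: [[-1.0, -0.018, 0.003], [-0.018, 1.0, 0.002], [-0.003, 0.002, -1.0]]
contact_force: [0.1, 0.6, -1.5]
gripper_width: 0.0148
finger_force: 30.0
```

```bash
python3 - <<'E'
from look import *
q('scene','cylinder_1_center')
I=eyes.snapshot('scene')[200:290,90:200]
cv2.imwrite('pics/g8.png',cv2.resize(I,None,fx=5,fy=5,interpolation=cv2.INTER_CUBIC))
E
```

```text
scene cylinder_1_center [([0.4936, 0.4254, 0.0236], 0.61)]
```

View pics/g8.png

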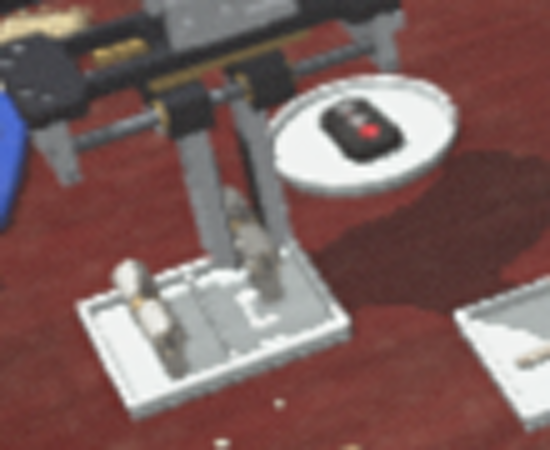

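The second cylinder hangs upright over the right bay, and the first still stands. Lower to contact and release.

jog_arm(
  commands="0 0 -0.14 0 0 0 -0.8;0 0 -0.06 0 0 0 -0.8;0 0 -0.025 0 0 0 -0.8;0 0 0 0 0 0 -0.8;0 0 0 0 0 0 -0.8",
)

```text
clock: 52.5
tcp_pos: [0.4949, 0.3722, 0.0155]
orientation: [[-1.0, -0.018, -0.001], [-0.018, 1.0, 0.0], [0.001, 0.0, -1.0]]
contact_force: [-4.0, -0.7, 5.5]
gripper_width: 0.0151
finger_force: 30.0
```

jog_arm(
  commands="0 0 0.003 0 0 0 -0.8;0 0 0 0 0 0 -0.6;0 0 0 0 0 0 -0.5;0 0 0 0 0 0 -0.4;0 0 0 0 0 0 -0.4;0 0 0.2 0 0 0 -0.4;0 0 0.4 0 0 0 -0.3;0 0 0.5 0 0 0 -0.2;0 0 0.5 0 0 0 0;-0.5 0 0.3 0 0 0 0.2",
)

```text
clock: 53.75
tcp_pos: [0.448, 0.3724, 0.2092]
orientation: [[-1.0, -0.015, 0.006], [-0.015, 1.0, 0.003], [-0.006, 0.003, -1.0]]
contact_force: [-1.0, 0.9, -0.4]
gripper_width: 0.0538
finger_force: 0.0
```

jog_arm(
  commands="-0.5 0 0 0 0 0 0.2;-0.4 -0.4 0 0 0 0 0.2;-0.4 -0.45 0 0 0 0 0.2;0 -0.45 0 0 0 0 0.2;0 -0.45 0 0 0 0 0.2;0 -0.45 0 0 0 0 0.2;0 -0.45 0 0 0 0 0.2;0 -0.45 0 0 0 0 0.2;0 0 0 0 0 0 0.2;0 0 0 0 0 0 0.2",
)

```text
clock: 55.0
tcp_pos: [0.3158, 0.0625, 0.2058]
orientation: [[-1.0, -0.018, 0.002], [-0.018, 1.0, 0.001], [-0.002, 0.001, -1.0]]
contact_force: [-0.3, 0.6, -0.4]
gripper_width: 0.0565
finger_force: 0.0
```

```bash
python3 - <<'E'
from look import *
s=bot.state();print(s['clock'],s['tcp_pos'],s['contact_force'])
I=eyes.snapshot('scene')[200:310,90:280]
cv2.imwrite('pics/g9.png',cv2.resize(I,None,fx=4,fy=4,interpolation=cv2.INTER_CUBIC))
q('top','cylinder_1_center','key_head','key_tip','remote_center','hex_key','brass_padlock')
m=eyes.camera_model('top')
for d in eyes.masks_of('top','cylinder_1_center'): print(round(d['p'],2),blob(m,d['region'].astype(bool),.025))
E
```

```text
55.0 [0.31576722 0.06247649 0.20578094] [-0.30743342  0.63197898 -0.42564441]
top cylinder_1_center [([0.493, 0.4234, 0.0188], 0.68)]
top key_head [([0.3835, 0.2255, 0.0074], 0.53)]
top key_tip [([0.3799, 0.2873, 0.0063], 0.53)]
top remote_center [([0.6049, 0.2757, 0.0095], 0.62), ([0.3826, 0.2862, 0.0059], 0.48)]
top hex_key [([0.4492, -0.4036, -0.0001], 0.39)]
top brass_padlock [([0.3337, 0.4019, 0.0005], 0.58), ([0.3846, 0.2456, -0.0025], 0.47)]
0.74 ([497.1000061035156, 426.1000061035156], 'rect', [498.3, 427.4], 69.9, 23.6, 1.9, 'pca yaw', -178.2, 235)
```

View pics/g9.png

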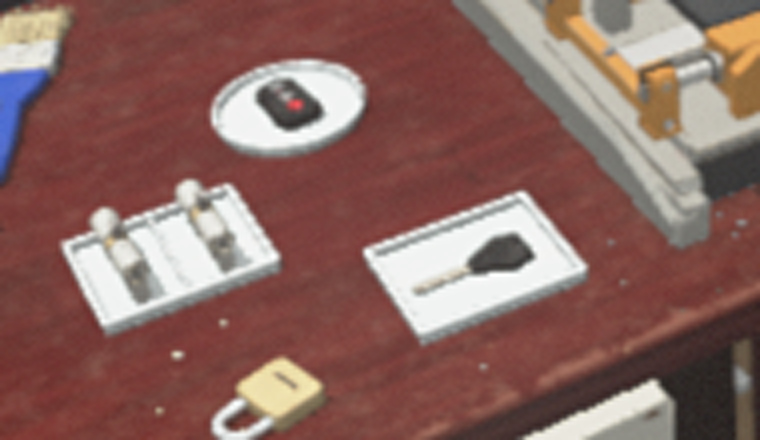

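Both cylinders stand upright in their bays, the key is inside the plain tray, the remote lies flat in the dish, and the padlock and hex key haven't moved. Handing in.

```bash
python3 -c "
from cell import job_done
print(job_done())"
```

```text
the job is handed in; nothing more can be done
None
```

I handed the job in at about 55 s, with no verdict returned: in the final pictures both cylinders stand upright in their bays, the key is wholly inside the plain tray, the remote lies flat in the dish, and the padlock and hex key are where they started.

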